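# Hold a washed jar up to the clip lamp

### The job

The washed preserving jar has to be checked for cracks: squeeze the clip lamp open and let it grip the upper half of the near upright edge of the standing bread board, jaws pushed well on, lamp level and its glass looking out to the robot's left. Then lift the jar out of the colander and hold it up before the lamp: the jar's middle straight in front of the lamp glass, at the same height and about 110 mm away from it, still mouth down but tipped about 30 degrees so that the mouth turns towards the lamp. Finish while holding the jar there, still and in the air, with the lamp left clipped on by itself and the other things on the counter undisturbed.

Things in the scene. Friction and masses are not known exactly. Their poses are not given: they have to be found in the camera images.
- lamp: black clip lamp, 95 g, loose; starts lying like a peg on its side: clip shut, hinge pin upright. Two levers, z 0 to 34 mm, on a pin 13 mm thick; handles to -x, jaws to +x. Origin at the pin, underside. The frame is that of the +y lever, which carries the lamp head. Clipped on a board, x runs into the board along its sheet, whose mid plane is y = 0. Jaws reach 45 mm ahead of the pin, handles 52 mm behind.
- lamp_grip (a point): midway between the handles of the SHUT clip, 40 mm behind the pin, 17 mm above the underside. Width over the handles here: 54 mm shut (61 mm at 11 mm further back), 44 on the board, 30 squeezed to the stop (handles then parallel); needs 10 N. The clip's middle line is turned from lamp x by 0.125 rad counterclockwise seen from above when shut, 0.175 rad clockwise when squeezed.
- lamp_lens (a point): centre of the lamp's round glass (37 mm across), on lamp at x 26, y 58, z 22 mm; it shines along lamp +y. The black lamp head behind it is 44 mm across and 19 mm thick, on a short stiff neck. Axes as lamp.
- lamp_jaw (a joint): opening angle of the clip, rad: 0 shut (5 mm gap at the jaw tips), 0.25 with both jaws flat on the 16 mm board, 0.60 squeezed to the stop (32 mm gap at the tips, 21 mm gap 14 mm ahead of the pin). A spring shuts it: about 8 N at the jaws on the board.
- board: wooden bread board on its long edge in a low dark rack, fixed: 280 mm long, 16 mm thick, from 15 to 240 mm above the counter. Origin on the counter straight below its near upright edge (facing the robot), mid thickness; x along the board away from the robot, y across it, z up. The rack (130 mm wide, 15 mm high, pegs to 90 mm) begins 50 mm behind the near edge.
- board_top (a point): top corner of the board's near upright edge, mid thickness, 240 mm above the counter
- jar: clear glass jar, empty, about 190 g, 62 mm across, 120 mm tall, standing mouth down in the colander. Origin at the centre of its mouth, z towards its closed bottom (up while it drains). The mouth is 53 mm across; the straight 62 mm wide part spans z 26 to 116 mm.
- jar_mid (a point): middle of the jar, on its axis 60 mm from the mouth
- colander: white enamel colander, 240 mm across the dark rim, 102 mm high, two loop handles on its y sides; loose, 0.75 kg. Origin at the centre of its underside. Its flat floor, on which the jar stands off centre, is 15 mm above the counter and 132 mm across; the side slopes out, 208 mm across at 64 mm height.
- masher: turned wooden masher standing on its head, 72 mm across, 247 mm tall; origin at the centre of its foot. Leave it standing.
- spoon_rest: flat orange silicone spoon rest, 185 x 85 x 14 mm; origin under the middle of its bowl. Leave it.
- crock: white lidded crock, 104 mm across, 147 mm tall, 0.8 kg; origin at the centre of its foot. Leave it.
Mind the look-alikes: they are no part of the job. Of the things like the lamp, leave any that is yellow; of the rest the larger one is meant.

How it is judged:
On the way:
1. the lamp is clipped on the upper half of the board's near edge and let go (contact force between lamp and board above 2 N and x of lamp in the frame of board between -0.034 and 0 m and y of lamp in the frame of board between -0.012 and 0.012 m and z of lamp in the frame of board between 0.11 and 0.206 m and angle between lamp's own z axis and vertical below 0.25 rad and angle between the x axis of lamp and the x axis of board, either way round below 0.25 rad and value of joint lamp_jaw between 0.15 and 0.4 rad and contact force between the fingers and lamp below 0.5 N), for 0.3 s.
At the end, for the whole second after the job is handed in: Lamp on the edge by its spring alone, underside 110-206 mm up, jaws 11 mm+ on, within 0.25 rad of level and board; jar held still, touching none of lamp, board, colander, its middle 80-140 mm before the glass, within 30 mm of its centre line, leaning 20-40 degrees, mouth towards the lamp (all of step 1 and contact force between the fingers and jar above 2 N and linear speed of jar below 0.03 m/s and angular speed of jar below 0.2 rad/s and x of jar_mid in the frame of lamp between -0.004 and 0.056 m and y of jar_mid in the frame of lamp between 0.138 and 0.198 m and z of jar_mid in the frame of lamp between -0.008 and 0.052 m and angle between jar's own z axis and vertical between 0.35 and 0.7 rad and angle between the z axis of jar and the y axis of lamp, either way round below 1.26 rad and z of lamp_lens in the frame of jar below 0.06 m and contact force between jar and lamp below 0.3 N and contact force between jar and board below 0.3 N and contact force between jar and colander below 0.3 N); the arm keeps its last pose, push and grip.
It fails at once if the masher is moved more than 40 mm or tipped (distance of masher from where it was at the start of the episode above 0.04 m or angle between masher's own z axis and vertical above 0.5 rad).
It fails at once if the spoon rest is moved more than 40 mm (distance of spoon_rest from where it was at the start of the episode above 0.04 m).
It fails at once if the crock is moved more than 40 mm or tipped (distance of crock from where it was at the start of the episode above 0.04 m or angle between crock's own z axis and vertical above 0.5 rad).
It fails at once if the colander is dragged more than 50 mm or tipped (distance of colander from where it was at the start of the episode above 0.05 m or angle between colander's own z axis and vertical above 0.4 rad).
It fails at once if the jar is tipped over or the lamp tumbles (angle between jar's own z axis and vertical above 1.1 rad or angle between lamp's own z axis and vertical above 1 rad).
It also fails if it takes over 54 s, if anything falls off the work surface, if the arm or the gripper's body presses on something with over 40 N, if the wrist force passes 120 N, or if a joint passes its speed limit or range.

### The arm

A 6-joint arm with a two-finger parallel gripper is mounted at the origin on the work surface. World frame = base frame: x ahead of the robot, y to its left, z up, the work surface at z = 0. Lengths are in m, angles in rad, forces in N, time in s.
With the tool pointing down it reaches from about 0.325 to 0.775 m from the base axis. Payload 5.5 kg.
Tool frame: the origin (TCP) lies midway between the tips of the shut fingers; the grasp point (between the pads) lies 19 mm behind it; z points along the fingers, y is the line along which they close (so a half turn about z gives the same grasp; the last joint's range is limited). The gripper opens to 88 mm and grips with 3 to 60 N. Pads are 20 mm wide; open, the fingers measure 115 mm over their backs; the gripper's body (75 mm by 178 mm) begins 61 mm behind the grasp point.
Start: joints at [-1.301, 0.091, 1.231, -0, 1.82, -0.057], TCP at [0.193, -0.568, 0.223] pointing down, gripper open.
Joint ranges: [-2.87, 2.87], [-0.86, 2.18], [0.17, 2.46], [-1.51, 4.65], [0.06, 2.69], [-2.65, 2.65]. Speed limits (rad/s): [2.57, 2.57, 3.01, 3.14, 3.14, 3.14].

### API

Orientations are given as a 3x3 rotation matrix whose columns are the frame's x, y, z axes.
In Python, from workcell import readout, vision, ticket gives the robot as it stands. The module is installed in compiled form; this text tells all that it offers.
- The arm moves only by the tool carry_out, never from a script. Its argument "motion" is a list of rows, each an object of numbers: "gripper": the closure, from 0 (fully open) to 1 (shut); "tx", "ty", "tz": the shift along the world's x, y, z in units of 30 mm (1.0 is 30 mm); "wx", "wy", "wz": the turn, a rotation vector about the world's x, y, z in units of 6 degrees (1.0 is 6 degrees). A call has exactly 10 rows; each row is the pose to reach, as a shift and turn from the pose commanded when the call began; what a row does not reach only later rows make up. A row lasts 1/8 s, in which the tool goes at most 62.5 mm and 10.7 degrees, less where a joint would pass 70% of its speed; a pose out of reach is approached as far as the arm can. A call with a gripper value outside its range is refused whole. The fingers move at their own pace and stop on an object; the grip force is fixed at half the most. Time passes only in rows, so rows that repeat a pose let the fingers close, or fill a call up. It gives the time, the measured TCP pose, the force, the opening and the grip force at its end, in the units of the state.
- readout.sense(): the state, without advancing time (a new reading comes with each control period).
- vision.snapshot(name): name is "side" or "top"; returns the picture (384x512x3 uint8, red, green, blue); there is no depth.
- vision.camera_params(name): a dict with "mtx" (3x3 intrinsics, pixels), "k1" (the pictures are not rectified: a ray, as slopes to the right and down, at radius r is drawn at 1 + k1 r^2 times it, then the intrinsics apply), "extrinsics" (4x4, takes a point from camera to world coordinates). Camera axes: x right, y up, looking along -z (the intrinsics and any distortion apply to the point x, -y, -z); pixel columns grow to the right and rows downward; lengths in m; the calibration is good to about 2 mm. A picture is of the moment at which its call begins. camera_params takes no time and is no camera call.
- ticket.finish_job(): hands the job in; it is judged then, once.
The state is a dict: "time": time; "joints": joint angles; "dq": joint speeds; "joint_efforts": joint torques, N m; "ee_pos": TCP position; "ee_rot": TCP orientation; "ft_force": force on the tool from outside, world axes, zero at the start; "torque": the same for the moment, N m; "width": opening from 0.0 (shut) to 1.0 (fully open); "gripper_force": force on a finger pad.
Only numpy, scipy, OpenCV 4.12 (cv2) and the standard library are available. Lean on these libraries where they do the work, as an engineer would, in place of code of your own. Each camera call takes 0.05 s, during which the arm holds its last target. There are 200 camera calls.

## Working session

There is one attempt and no reset: what is moved stays moved. The work goes in short steps, Python scripts to look and compute and a tool call to move; the robot and the scene stay as the last step left them, time stands still between calls to the robot, and variables do not carry over. Pictures are saved under pics/ and viewed, at most 10 in all, crops included, and the job is handed in when it is done.

Besides the shell and the picture viewer there is one more tool, called after "Call:" as a command line: name --argument value ..., lists and objects as JSON in quotes. carry_out: Moves the arm, as the interface text tells. Its arguments: {"type":"object","properties":{"motion":{"type":"array","items":{"type":"object","properties":{"gripper":{"type":"number"},"tx":{"type":"number"},"ty":{"type":"number"},"tz":{"type":"number"},"wx":{"type":"number"},"wy":{"type":"number"},"wz":{"type":"number"}}}}},"required":["motion"]}

```bash
mkdir -p pics; cat > h.py <<'E'
import numpy as np, cv2
from workcell import readout, vision, ticket
def snap(n,f=None):
    im=vision.snapshot(n)
    if f: cv2.imwrite('pics/'+f,im[:,:,::-1])
    return im
def rays(n,px):
    p=vision.camera_params(n);K=np.array(p['mtx'],float);E=np.array(p['extrinsics'])
    u=cv2.undistortPoints(np.array(px,float).reshape(-1,1,2),K,np.array([p['k1'],0,0,0.])).reshape(-1,2)
    d=np.c_[u[:,0],-u[:,1],-np.ones(len(u))]@E[:3,:3].T
    return E[:3,3],d/np.linalg.norm(d,axis=1)[:,None]
def onz(n,px,z):
    o,d=rays(n,px); return o+d*((z-o[2])/d[:,2])[:,None]
def proj(n,P):
    p=vision.camera_params(n);K=np.array(p['mtx'],float);E=np.array(p['extrinsics'])
    q=(np.atleast_2d(P)-E[:3,3])@E[:3,:3]; s=np.c_[q[:,0],-q[:,1]]/-q[:,2:]
    s=s*(1+p['k1']*(s**2).sum(1))[:,None]
    return s@np.diag([K[0,0],K[1,1]])+K[:2,2]
def tri(pa,pb):
    o1,d1=rays('top',[pa]);o2,d2=rays('side',[pb]);d1=d1[0];d2=d2[0]
    t=np.linalg.lstsq(np.c_[d1,-d2],o2-o1,rcond=None)[0]
    a=o1+t[0]*d1;b=o2+t[1]*d2
    return (a+b)/2,np.linalg.norm(a-b)
E
python3 - <<'E'
from h import *
np.set_printoptions(precision=3,suppress=True)
a=snap('top');b=snap('side')
cv2.imwrite('pics/t0.png',a[:,:,::-1]);cv2.imwrite('pics/s0.png',b[:,:,::-1])
for n in('top','side'):
  p=vision.camera_params(n);print(p['mtx'],p['k1'],p['extrinsics'])
s=readout.sense();print(s)
E
```

```text
[[465.037   0.    255.743]
 [  0.    465.037 193.793]
 [  0.      0.      1.   ]] -0.06880814582136868 [[-0.009  0.992 -0.124  0.39 ]
 [-0.999 -0.013 -0.03  -0.041]
 [-0.032  0.124  0.992  1.429]
 [ 0.     0.     0.     1.   ]]
[[405.92    0.    260.146]
 [  0.    405.92  190.876]
 [  0.      0.      1.   ]] 0.014886060500036343 [[-0.902  0.235 -0.362  0.173]
 [-0.431 -0.451  0.781  0.839]
 [ 0.02   0.861  0.508  0.719]
 [ 0.     0.     0.     1.   ]]
{'time': 0.1, 'joints': array([-1.301,  0.092,  1.232,  0.   ,  1.82 , -0.057]), 'dq': array([-0.001, -0.002, -0.004,  0.   , -0.   ,  0.   ]), 'joint_efforts': array([  0.002, -44.786, -40.757,   0.07 ,   0.028,  -0.   ]), 'ee_pos': array([ 0.193, -0.568,  0.222]), 'ee_rot': array([[ 0.947,  0.321, -0.   ],
       [ 0.321, -0.947,  0.002],
       [ 0.   , -0.002, -1.   ]]), 'ft_force': array([ 0.545, -0.699,  0.292]), 'torque': array([ 0.002,  0.01 , -0.015]), 'gripper_force': 0.0, 'width': 1.0018360483707347}
```

View pics/t0.png

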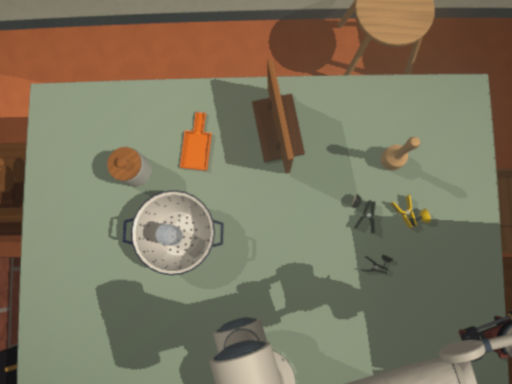

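View pics/s0.png

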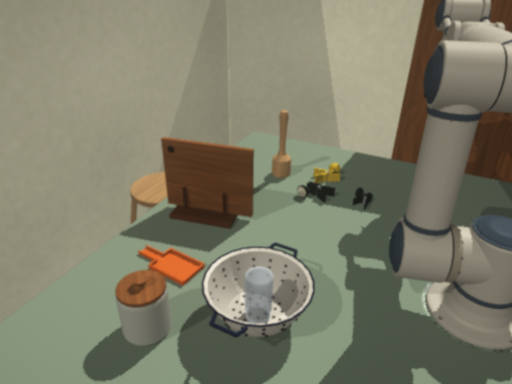

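Lamp candidates in the top view are the large black clip (367,213), the small black clip (379,264) and the yellow clip (410,212). By the description it is the large black one. I'll check that in one crop.

```bash
python3 - <<'E'
from h import *
np.set_printoptions(precision=3,suppress=True)
a=cv2.imread('pics/t0.png');b=cv2.imread('pics/s0.png')
A=cv2.resize(a[180:280,335:435],None,fx=4,fy=4,interpolation=cv2.INTER_CUBIC)
B=cv2.resize(a[60:180,240:320],(267,400),interpolation=cv2.INTER_CUBIC)
C=cv2.resize(b[170:215,285:385],(667,200*667//444*1),interpolation=cv2.INTER_CUBIC)
top=np.hstack([A,B]); C=cv2.resize(b[165:215,290:380],(667,200),interpolation=cv2.INTER_CUBIC)
cv2.imwrite('pics/c0.png',np.vstack([top,C]))
for p,z in[((367,213),.034),((379,264),.02),((289,170),.24),((270,64),.24),((397,158),.05),((169,234),.1),((173,232),.1),((127,163),.147)]: print(p,onz('top',[p],z)[0])
E
```

```text
(367, 213) [ 0.502 -0.332  0.034]
(379, 264) [ 0.35  -0.365  0.02 ]
(289, 170) [ 0.6   -0.091  0.24 ]
(270, 64) [ 0.889 -0.046  0.24 ]
(397, 158) [ 0.665 -0.425  0.05 ]
(169, 234) [0.443 0.25  0.1  ]
(173, 232) [0.449 0.239 0.1  ]
(127, 163) [0.644 0.364 0.147]
```

View pics/c0.png

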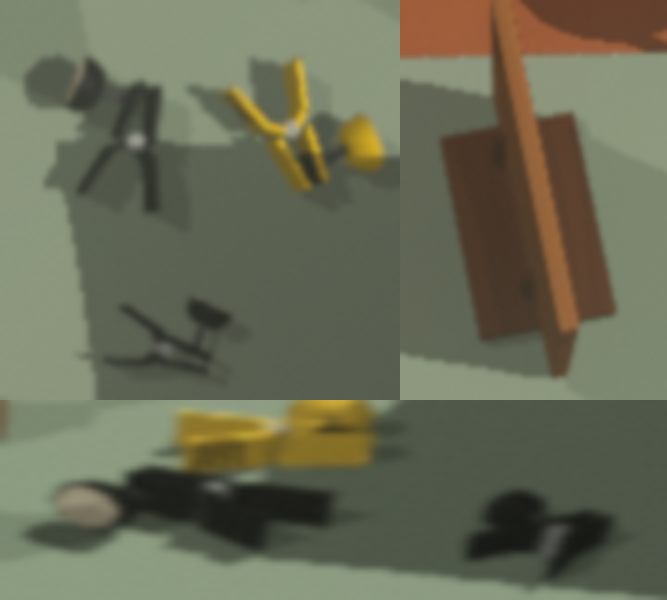

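The crop confirms it. The big black clip (pin at about 369,215) has jaws towards +x and its lens to the left (+y). The board's near top end is at about (290,158).

```bash
python3 - <<'E'
from h import *
np.set_printoptions(precision=4,suppress=True)
a=cv2.imread('pics/t0.png');b=cv2.imread('pics/s0.png')
# lamp mask: darkest
v=a.max(2).astype(int)
m=(v<62).astype(np.uint8);m[:,:345]=0;m[:,383:]=0;m[:190]=0;m[240:]=0
n,l,st,c=cv2.connectedComponentsWithStats(m);print(st[1:],c[1:])
for r in range(194,238): print(r,''.join('#' if x<50 else '+' if x<65 else '.' if x<80 else ' ' for x in v[r,345:385]))
q=lambda c:((c[0]+.5)/4-.5+335,(c[1]+.5)/4-.5+180)
for nm,c in dict(pin=(136,140),hL=(83,190),hR=(151,208),jL=(138,85),jR=(154,88)).items(): print(nm,q(c),onz('top',[q(c)],.034)[0])
# board near top and edges: bright orange-brown top face
hsv=cv2.cvtColor(a,cv2.COLOR_BGR2HSV)
for r in range(80,178,7):
  print(r,[tuple(int(t) for t in a[r,x]) for x in range(268,298,2)])
E
```

```text
[[354 197   6  10  21]
 [364 203   5  11  16]
 [371 203   3  11  23]
 [358 218   4   5   6]
 [370 218   4  15  37]
 [357 224   1   1   1]
 [356 226   1   1   1]] [[356.5714 202.9048]
 [366.1875 207.4375]
 [371.913  207.087 ]
 [359.8333 219.8333]
 [372.     224.1081]
 [357.     224.    ]
 [356.     226.    ]]
194                                         
195             .                           
196             ..                          
197             ++.                         
198            .+++.                        
199            ..++.                        
200            ..++.                        
201           ...++.        ..              
202          .+++++..     .+++...           
203          .+++++.    ..+++++++.          
204         .+++++..   ..+++..+++.          
205        .+++++..    ..+++..+++.          
206        ..+++..      .++...+++.          
207           ...       .++...+++           
208                    .++....+++           
209                    .++.  .++.           
210                    ++..  .++.           
211                   .++
[... 3930 characters left out ...]
67, 93)]
157 [(44, 59, 76), (44, 57, 71), (44, 58, 72), (44, 57, 72), (44, 58, 73), (45, 58, 73), (45, 58, 72), (45, 62, 78), (47, 65, 83), (47, 67, 88), (60, 95, 138), (62, 101, 149), (67, 103, 146), (94, 118, 120), (108, 131, 121)]
164 [(81, 97, 91), (82, 97, 91), (83, 99, 93), (85, 101, 94), (85, 102, 95), (85, 102, 95), (85, 103, 96), (80, 98, 93), (52, 70, 85), (48, 66, 84), (49, 68, 87), (50, 70, 89), (93, 115, 114), (112, 135, 125), (112, 135, 124)]
171 [(112, 135, 126), (109, 132, 122), (94, 113, 105), (93, 112, 105), (88, 106, 99), (85, 103, 96), (86, 103, 96), (86, 103, 96), (75, 93, 93), (52, 70, 87), (53, 72, 89), (88, 109, 112), (111, 134, 124), (113, 136, 125), (112, 136, 125)]
```

Call:
carry_out --motion '[{"tx": 1.8, "ty": 1.6, "tz": 0, "wz": -1.2, "gripper": 0}, {"tx": 3.6, "ty": 3.2, "tz": 0, "wz": -2.9, "gripper": 0}, {"tx": 5.4, "ty": 4.8, "tz": -0.5, "wz": -4.4, "gripper": 0}, {"tx": 7.2, "ty": 6.4, "tz": -1.0, "wz": -5.8, "gripper": 0}, {"tx": 8.85, "ty": 8.1, "tz": -2, "wz": -5.8, "gripper": 0}, {"tx": 8.85, "ty": 8.1, "tz": -3.5, "wz": -5.8, "gripper": 0}, {"tx": 8.85, "ty": 8.1, "tz": -4, "wz": -5.8, "gripper": 0}, {"tx": 8.85, "ty": 8.1, "tz": -4.5, "wz": -5.8, "gripper": 0}, {"tx": 8.85, "ty": 8.1, "tz": -4.5, "wz": -5.8, "gripper": 0}, {"tx": 8.85, "ty": 8.1, "tz": -4.5, "wz": -5.8, "gripper": 0}]'

```text
invalid input
```

```bash
python3 - <<'E'
from h import *
np.set_printoptions(precision=4,suppress=True)
a=snap('top','t1.png');b=snap('side','s1.png')
s=readout.sense();print(s['time'],s['ee_pos'],s['ee_rot'],s['joints'])
print(proj('top',[s['ee_pos'],[.497,-.336,.034]]),proj('side',[s['ee_pos'],[.497,-.336,.034]]))
A=cv2.resize(a[170:260,320:420],(440,400),interpolation=cv2.INTER_CUBIC)
B=cv2.resize(b[130:230,265:365],(360,400),interpolation=cv2.INTER_CUBIC)
cv2.imwrite('pics/c1.png',np.hstack([A,B])[:,:,::-1])
E
```

```text
0.2 [ 0.1926 -0.5681  0.2219] [[ 0.9471  0.3211 -0.0003]
 [ 0.3211 -0.9471  0.0012]
 [ 0.0001 -0.0013 -1.    ]] [-1.3007  0.0916  1.2314  0.0001  1.8198 -0.0567]
[[478.4732 326.6978]
 [368.5108 214.6601]] [[433.8407 127.6867]
 [319.2381 186.1675]]
```

View pics/c1.png

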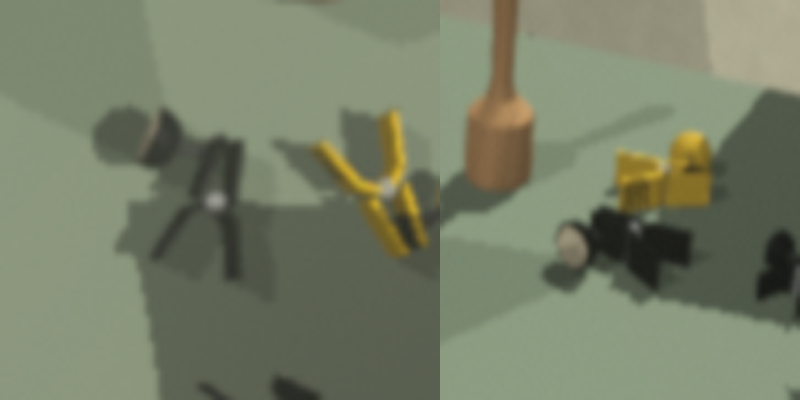

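The call was refused, so the arm hasn't moved; probably every row needs all seven keys. The crop still helps: the pin in the side view (318.6,187) matches the prediction (319.2,186.2), so the lamp position stands.

Call:
carry_out --motion '[{"tx": 1.8, "ty": 1.6, "tz": 0, "wx": 0, "wy": 0, "wz": -1.2, "gripper": 0}, {"tx": 3.6, "ty": 3.2, "tz": 0, "wx": 0, "wy": 0, "wz": -2.9, "gripper": 0}, {"tx": 5.4, "ty": 4.8, "tz": -0.5, "wx": 0, "wy": 0, "wz": -4.4, "gripper": 0}, {"tx": 7.2, "ty": 6.4, "tz": -1.0, "wx": 0, "wy": 0, "wz": -5.8, "gripper": 0}, {"tx": 8.85, "ty": 8.1, "tz": -2, "wx": 0, "wy": 0, "wz": -5.8, "gripper": 0}, {"tx": 8.85, "ty": 8.1, "tz": -3.5, "wx": 0, "wy": 0, "wz": -5.8, "gripper": 0}, {"tx": 8.85, "ty": 8.1, "tz": -4, "wx": 0, "wy": 0, "wz": -5.8, "gripper": 0}, {"tx": 8.85, "ty": 8.1, "tz": -4.5, "wx": 0, "wy": 0, "wz": -5.8, "gripper": 0}, {"tx": 8.85, "ty": 8.1, "tz": -4.5, "wx": 0, "wy": 0, "wz": -5.8, "gripper": 0}, {"tx": 8.85, "ty": 8.1, "tz": -4.5, "wx": 0, "wy": 0, "wz": -5.8, "gripper": 0}]'

```text
time: 1.45
ee_pos: [0.4582, -0.3266, 0.0895]
ee_rot: [[0.961, -0.278, 0.002], [-0.278, -0.961, -0.002], [0.002, 0.001, -1.0]]
ft_force: [0.1, -0.2, 0.7]
width: 0.995
gripper_force: 0.0
```

Call:
carry_out --motion '[{"tx": 0, "ty": 0.03, "tz": -1, "wx": 0, "wy": 0, "wz": 0, "gripper": 0}, {"tx": 0, "ty": 0.03, "tz": -2, "wx": 0, "wy": 0, "wz": 0, "gripper": 0}, {"tx": 0, "ty": 0.03, "tz": -2.5, "wx": 0, "wy": 0, "wz": 0, "gripper": 0}, {"tx": 0, "ty": 0.03, "tz": -2.75, "wx": 0, "wy": 0, "wz": 0, "gripper": 0}, {"tx": 0, "ty": 0.03, "tz": -2.75, "wx": 0, "wy": 0, "wz": 0, "gripper": 0}, {"tx": 0, "ty": 0.03, "tz": -2.75, "wx": 0, "wy": 0, "wz": 0, "gripper": 0.3}, {"tx": 0, "ty": 0.03, "tz": -2.75, "wx": 0, "wy": 0, "wz": 0, "gripper": 0.5}, {"tx": 0, "ty": 0.03, "tz": -2.75, "wx": 0, "wy": 0, "wz": 0, "gripper": 0.7}, {"tx": 0, "ty": 0.03, "tz": -2.75, "wx": 0, "wy": 0, "wz": 0, "gripper": 1}, {"tx": 0, "ty": 0.03, "tz": -2.75, "wx": 0, "wy": 0, "wz": 0, "gripper": 1}]'

```text
time: 2.7
ee_pos: [0.4582, -0.3247, 0.0055]
ee_rot: [[0.961, -0.277, 0.0], [-0.277, -0.961, -0.001], [0.0, 0.001, -1.0]]
ft_force: [-0.1, -0.0, 2.5]
width: 0.474
gripper_force: 7.4
```

Still closing (42 mm); I'll hold, then lift.

Call:
carry_out --motion '[{"tx": 0, "ty": 0, "tz": 0, "wx": 0, "wy": 0, "wz": 0, "gripper": 1}, {"tx": 0, "ty": 0, "tz": 0, "wx": 0, "wy": 0, "wz": 0, "gripper": 1}, {"tx": 0, "ty": 0, "tz": 0, "wx": 0, "wy": 0, "wz": 0, "gripper": 1}, {"tx": 0, "ty": 0, "tz": 0.5, "wx": 0, "wy": 0, "wz": 0, "gripper": 1}, {"tx": 0, "ty": 0, "tz": 1.5, "wx": 0, "wy": 0, "wz": 0, "gripper": 1}, {"tx": 0, "ty": 0, "tz": 2.5, "wx": 0, "wy": 0, "wz": 0, "gripper": 1}, {"tx": 0, "ty": 0, "tz": 3.5, "wx": 0, "wy": 0, "wz": 0, "gripper": 1}, {"tx": 0, "ty": 0, "tz": 4.5, "wx": 0, "wy": 0, "wz": 0, "gripper": 1}, {"tx": 0, "ty": 0, "tz": 5.0, "wx": 0, "wy": 0, "wz": 0, "gripper": 1}, {"tx": 0, "ty": 0, "tz": 5.0, "wx": 0, "wy": 0, "wz": 0, "gripper": 1}]'

```text
time: 3.95
ee_pos: [0.4585, -0.3245, 0.1561]
ee_rot: [[0.961, -0.277, 0.001], [-0.277, -0.961, -0.001], [0.002, 0.0, -1.0]]
ft_force: [0.5, -0.0, -0.9]
width: 0.334
gripper_force: 29.9
```

```bash
python3 - <<'E'
from h import *
np.set_printoptions(precision=4,suppress=True)
a=snap('top','t2.png');b=snap('side','s2.png')
s=readout.sense();print(s['ee_pos'],s['width'],s['gripper_force'])
R=s['ee_rot'];P=s['ee_pos']+R@[.040,0,-.002];Q=s['ee_pos']+R@[.085,0,-.002]
print(proj('top',[P,Q]),proj('side',[P,Q]))
A=cv2.resize(a[170:260,320:420],(440,400),interpolation=cv2.INTER_CUBIC)
B=cv2.resize(b[95:195,265:365],(360,400),interpolation=cv2.INTER_CUBIC)
cv2.imwrite('pics/c2.png',np.hstack([A,B])[:,:,::-1])
E
```

```text
[ 0.4578 -0.324   0.1538] 0.33232722196958014 29.911816120147705
[[377.4281 211.4253]
 [381.2971 195.6966]] [[322.9086 153.9077]
 [311.5748 149.8723]]
```

View pics/c2.png

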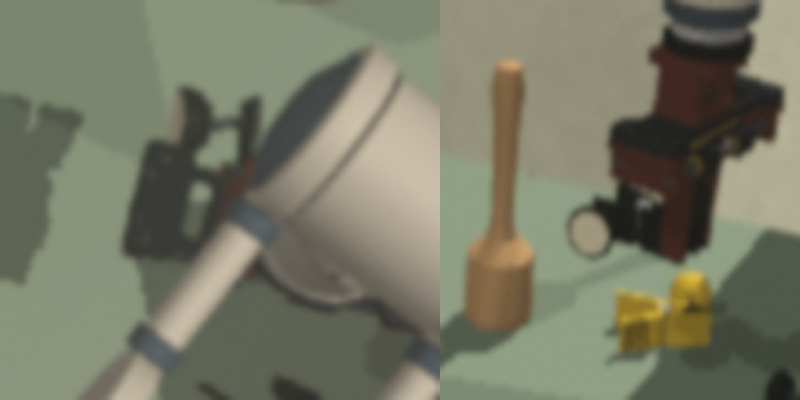

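The lamp is held level at the stop (29 mm). The lens shows at side px (306.7,152.5) and top px (360.5,196.5), and the left jaw tip at top px (376.5,193). I'll compare these with the expected pose and work out the board.

```bash
python3 - <<'E'
from h import *
from scipy.spatial.transform import Rotation as Ro
np.set_printoptions(precision=4,suppress=True)
ee=np.array([.4578,-.324,.1538]);yaw=np.arctan2(-.277,.961)
Rl=Ro.from_euler('z',yaw+.175).as_matrix()
pin=ee+.04*np.array([np.cos(yaw),np.sin(yaw),0])-[0,0,.0055]
lens=pin+Rl@[.026,.058,.022]
print('lens pred',lens,proj('top',[lens]),proj('side',[lens]))
print('tri',tri((360.5,196.5),(306.7,152.5)))
# jaw tip L: lever +y, tip inner at 16mm from midline approx, outer further
mid=Ro.from_euler('z',yaw).as_matrix()
print('jawL', proj('top',[pin+mid@[.045,.016,.034],pin+mid@[.045,.022,.034]]))
# board: top face centre line, z=.24
a=cv2.imread('pics/t0.png').astype(int)
pts=[]
for r in range(80,156):
  w=np.where((a[r,262:300,2]>112)&(a[r,262:300,0]<70))[0]+262
  if len(w): pts.append((w.mean(),r))
W=onz('top',pts,.24);f=np.polyfit(W[:,0],W[:,1],1);print('board slope deg',np.degrees(np.arctan(f[0])),'y at .62',np.polyval(f,.62),W[-1],'resid',np.std(W[:,1]-np.polyval(f,W[:,0])))
# near end along line: brightness profile
for r in range(154,166): 
  x=np.interp(r,[p[1] for p in pts],[p[0] for p in pts]) if r<156 else np.polyval(np.polyfit([p[1] for p in pts],[p[0] for p in pts],1),r)
  print(r,round(x,1),a[r,int(round(x))],onz('top',[(x,r)],.24)[0])
# side view corners of board's near edge
b=cv2.imread('pics/s0.png').astype(int)
for r in range(152,216,6): print(r,[tuple(b[r,x]) for x in range(246,258)])
print(proj('side',[[.63,-.084,.24],[.63,-.084,.015]]))
E
```

```text
lens pred [ 0.5282 -0.2801  0.1703] [[357.9794 199.4899]] [[308.2462 154.2761]]
tri (array([ 0.5361, -0.287 ,  0.1719]), np.float64(0.0001049444040279739))
jawL [[377.8746 192.9468]
 [375.7144 192.3635]]
board slope deg 11.040135318707565 y at .62 -0.09922749747976646 [ 0.6393 -0.0948  0.24  ] resid 0.000672291388844933
154 290.0 [ 62 102 150] [ 0.642  -0.0948  0.24  ]
155 290.0 [ 62 101 150] [ 0.6393 -0.0948  0.24  ]
156 290.5 [ 63 102 151] [ 0.6366 -0.096   0.24  ]
157 290.7 [ 63 101 148] [ 0.634  -0.0965  0.24  ]
158 290.9 [ 58  91 130] [ 0.6313 -0.0971  0.24  ]
159 291.2 [ 53  77 105] [ 0.6287 -0.0976  0.24  ]
160 291.4 [50 71 91] [ 0.626  -0.0981  0.24  ]
161 291.6 [ 71  91 100] [ 0.6234 -0.0986  0.24  ]
162 291.8 [ 81 103 108] [ 0.6207 -0.0991  0.24  ]
163 292.0 [ 89 111 113] [ 0.6181 -0.0997  0.24  ]
164 292.3 [ 93 115 114] [ 0.6154 -0.1002  0.24  ]
165 292.5 [ 98 119 116] [ 0.6128 -0.1007  0.24  ]
152 [(np.int64(35), np.int64(58), np.int64(87)), (np.int64(35), np.int64(58), np.int64(88)), (np.int64(36), np.int64(58), np.int64(88)), (np.int64(36), np.int64(59), np.int64(88)), 
[... 5158 characters left out ...]
 np.int64(121)), (np.int64(111), np.int64(135), np.int64(121)), (np.int64(111), np.int64(135), np.int64(121))]
212 [(np.int64(33), np.int64(53), np.int64(78)), (np.int64(33), np.int64(52), np.int64(78)), (np.int64(33), np.int64(53), np.int64(77)), (np.int64(33), np.int64(51), np.int64(77)), (np.int64(33), np.int64(52), np.int64(77)), (np.int64(38), np.int64(56), np.int64(78)), (np.int64(56), np.int64(76), np.int64(87)), (np.int64(86), np.int64(108), np.int64(105)), (np.int64(106), np.int64(130), np.int64(118)), (np.int64(111), np.int64(135), np.int64(120)), (np.int64(111), np.int64(135), np.int64(120)), (np.int64(111), np.int64(135), np.int64(121))]
[[251.8321 150.9803]
 [251.1141 217.8387]]
```

Call:
carry_out --motion '[{"tx": 0, "ty": 0.7, "tz": 0.1, "wx": 0, "wy": 0, "wz": 0.5, "gripper": 1}, {"tx": 0, "ty": 1.7, "tz": 0.3, "wx": 0, "wy": 0, "wz": 1.3, "gripper": 1}, {"tx": 0.3, "ty": 2.9, "tz": 0.5, "wx": 0, "wy": 0, "wz": 2.1, "gripper": 1}, {"tx": 0.8, "ty": 4.1, "tz": 0.55, "wx": 0, "wy": 0, "wz": 2.9, "gripper": 1}, {"tx": 1.3, "ty": 5.3, "tz": 0.55, "wx": 0, "wy": 0, "wz": 3.7, "gripper": 1}, {"tx": 1.8, "ty": 6.2, "tz": 0.55, "wx": 0, "wy": 0, "wz": 4.3, "gripper": 1}, {"tx": 2.1, "ty": 6.7, "tz": 0.55, "wx": 0, "wy": 0, "wz": 4.52, "gripper": 1}, {"tx": 2.27, "ty": 6.9, "tz": 0.55, "wx": 0, "wy": 0, "wz": 4.52, "gripper": 1}, {"tx": 2.27, "ty": 6.9, "tz": 0.55, "wx": 0, "wy": 0, "wz": 4.52, "gripper": 1}, {"tx": 2.27, "ty": 6.9, "tz": 0.55, "wx": 0, "wy": 0, "wz": 4.52, "gripper": 1}]'

```text
time: 5.3
ee_pos: [0.5259, -0.1181, 0.1715]
ee_rot: [[0.982, 0.19, -0.0], [0.19, -0.982, -0.0], [-0.0, 0.0, -1.0]]
ft_force: [-0.9, 0.4, -0.7]
width: 0.332
gripper_force: 29.9
```

```bash
python3 - <<'E'
from h import *
np.set_printoptions(precision=4,suppress=True)
a=snap('top','t3.png');b=snap('side','s3.png')
s=readout.sense();print(s['time'],s['ee_pos'],s['ee_rot'][:,0],s['width'])
R=s['ee_rot'];P=s['ee_pos']+R@[.040,0,-.002]
print('pin,tips(34top)',proj('top',[s['ee_pos']+R@[x,y,-.029] for x,y in((.04,0),(.085,.016),(.085,-.016))]))
print(proj('side',[[.6305,-.105,.24],[.6305,-.105,.015],[.6275,-.09,.24]]),proj('top',[[.629,-.0975,.24]]))
A=cv2.resize(a[130:220,235:325],(400,400),interpolation=cv2.INTER_CUBIC)
B=cv2.resize(b[110:210,200:300],(400,400),interpolation=cv2.INTER_CUBIC)
cv2.imwrite('pics/c3.png',np.hstack([A,B])[:,:,::-1])
E
```

```text
5.4 [ 0.5259 -0.1181  0.1716] [ 0.9818  0.1902 -0.0001] 0.3338128190544727
pin,tips(34top) [[295.8433 185.255 ]
 [298.1551 167.7596]
 [286.453  170.1668]]
[[254.9999 148.1641]
 [254.0042 214.3987]
 [253.5936 150.3553]] [[291.1291 158.8768]]
```

View pics/c3.png

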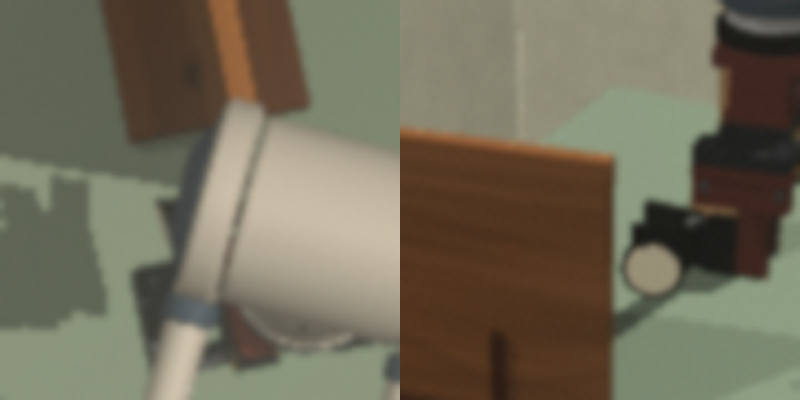

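Side view: the jaw tips are at px (261,161.5) and (259,167), the board's near top corner at (253,149.3). The lamp is level and lined up. I'll check the projection numerically.

```bash
python3 - <<'E'
from h import *
np.set_printoptions(precision=4,suppress=True)
s=readout.sense();R=s['ee_rot'];e=s['ee_pos']
# tool y ~ -world y, z=.029 behind -> lamp top
print('tips side',proj('side',[e+R@[.085,y,-.029] for y in(.02,-.02,.016,-.016)]))
print('finger corners',proj('side',[e+R@[x,y,0] for x in(-.01,.01) for y in(-.015,-.028)]))
print('lens',proj('side',[e+R@np.r_[.04,0,0]+[0,0,-.0055]+np.array(cv2.Rodrigues(np.array([0,0,.193+.175-.002]))[0])@[.026,.058,.022]]))
print(tri((291,158.7),(253.1,149.3)))
a=cv2.imread('pics/t3.png').astype(int)
for r in(140,145,150): print(r,[tuple(map(int,a[r,x])) for x in range(282,297)])
E
```

```text
tips side [[262.7226 159.6801]
 [259.2079 165.7066]
 [262.3802 160.2673]
 [259.5686 165.0881]]
finger corners [[292.1945 178.6192]
 [291.324  180.7803]
 [285.2087 177.6357]
 [284.2744 179.7794]]
lens [[265.7033 177.8864]]
(array([ 0.6309, -0.0967,  0.2395]), np.float64(0.0027284642813482493))
140 [(45, 63, 82), (48, 70, 97), (56, 88, 129), (61, 98, 145), (62, 100, 148), (62, 101, 150), (62, 101, 151), (60, 97, 145), (53, 80, 117), (49, 68, 96), (49, 66, 92), (49, 67, 93), (49, 68, 94), (50, 67, 94), (49, 67, 92)]
145 [(46, 63, 82), (46, 63, 84), (49, 70, 97), (56, 88, 128), (62, 98, 145), (62, 100, 148), (62, 101, 150), (63, 102, 152), (62, 98, 145), (55, 81, 117), (51, 70, 97), (50, 67, 93), (51, 68, 94), (50, 68, 95), (51, 68, 94)]
150 [(46, 63, 82), (47, 64, 84), (47, 64, 84), (49, 71, 97), (56, 88, 127), (62, 99, 144), (63, 101, 148), (64, 102, 150), (64, 102, 152), (63, 99, 147), (56, 83, 119), (52, 71, 97), (52, 69, 94), (51, 68, 94), (50, 68, 94)]
```

Call:
carry_out --motion '[{"tx": 0.15, "ty": 0.03, "tz": 0, "wx": 0, "wy": 0, "wz": 0, "gripper": 1}, {"tx": 0.35, "ty": 0.07, "tz": 0, "wx": 0, "wy": 0, "wz": 0, "gripper": 1}, {"tx": 0.55, "ty": 0.11, "tz": 0, "wx": 0, "wy": 0, "wz": 0, "gripper": 1}, {"tx": 0.75, "ty": 0.16, "tz": 0, "wx": 0, "wy": 0, "wz": 0, "gripper": 1}, {"tx": 0.95, "ty": 0.2, "tz": 0, "wx": 0, "wy": 0, "wz": 0, "gripper": 1}, {"tx": 1.15, "ty": 0.24, "tz": 0, "wx": 0, "wy": 0, "wz": 0, "gripper": 1}, {"tx": 1.35, "ty": 0.28, "tz": 0, "wx": 0, "wy": 0, "wz": 0, "gripper": 1}, {"tx": 1.5, "ty": 0.31, "tz": 0, "wx": 0, "wy": 0, "wz": 0, "gripper": 1}, {"tx": 1.54, "ty": 0.32, "tz": 0, "wx": 0, "wy": 0, "wz": 0, "gripper": 1}, {"tx": 1.54, "ty": 0.32, "tz": 0, "wx": 0, "wy": 0, "wz": 0, "gripper": 1}]'

```text
time: 6.65
ee_pos: [0.5724, -0.1078, 0.1716]
ee_rot: [[0.981, 0.192, -0.0], [0.192, -0.981, 0.0], [-0.0, -0.0, -1.0]]
ft_force: [-0.8, 0.5, -0.7]
width: 0.336
gripper_force: 29.9
```

```bash
python3 - <<'E'
from h import *
np.set_printoptions(precision=4,suppress=True)
a=snap('top','t4.png');b=snap('side','s4.png')
s=readout.sense();print(s['time'],s['ee_pos'],s['ft_force'],s['torque'],s['width'])
A=cv2.resize(a[120:210,235:325],(400,400),interpolation=cv2.INTER_CUBIC)
B=cv2.resize(b[130:210,210:290],(400,400),interpolation=cv2.INTER_CUBIC)
cv2.imwrite('pics/c4.png',np.hstack([A,B])[:,:,::-1])
E
```

```text
6.75 [ 0.5723 -0.1078  0.1717] [ 0.9656 -0.1484 -0.4189] [-0.0237  0.0486 -0.0035] 0.3341157800709783
```

View pics/c4.png

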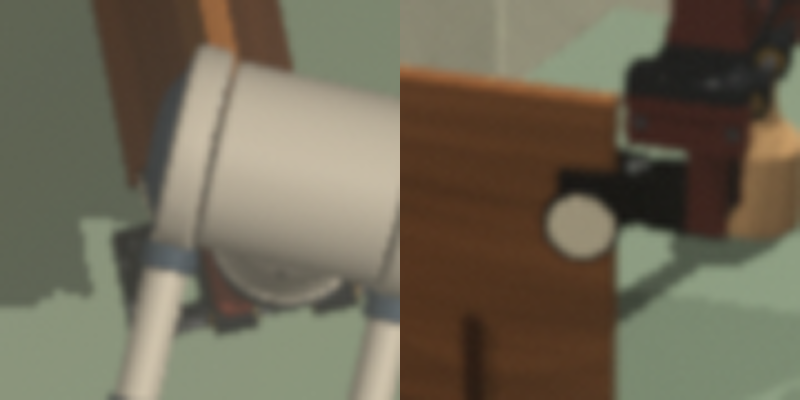

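No contact force, and the jaw reaches about 25 mm past the edge (crop x 558 against the edge at 617). Releasing.

Call:
carry_out --motion '[{"tx": 0, "ty": 0, "tz": 0, "wx": 0, "wy": 0, "wz": 0, "gripper": 0.5}, {"tx": 0, "ty": 0, "tz": 0, "wx": 0, "wy": 0, "wz": 0, "gripper": 0.3}, {"tx": 0, "ty": 0, "tz": 0, "wx": 0, "wy": 0, "wz": 0, "gripper": 0.15}, {"tx": 0, "ty": 0, "tz": 0, "wx": 0, "wy": 0, "wz": 0, "gripper": 0.1}, {"tx": 0, "ty": 0, "tz": 0, "wx": 0, "wy": 0, "wz": 0, "gripper": 0.1}, {"tx": 0, "ty": 0, "tz": 0, "wx": 0, "wy": 0, "wz": 0, "gripper": 0.1}, {"tx": 0, "ty": 0, "tz": 0, "wx": 0, "wy": 0, "wz": 0, "gripper": 0.1}, {"tx": 0, "ty": 0, "tz": 0, "wx": 0, "wy": 0, "wz": 0, "gripper": 0.1}, {"tx": 0, "ty": 0, "tz": 0, "wx": 0, "wy": 0, "wz": 0, "gripper": 0.1}, {"tx": 0, "ty": 0, "tz": 0, "wx": 0, "wy": 0, "wz": 0, "gripper": 0.1}]'

```text
time: 8.0
ee_pos: [0.5724, -0.1077, 0.1716]
ee_rot: [[0.981, 0.192, 0.0], [0.192, -0.981, 0.0], [0.0, -0.0, -1.0]]
ft_force: [-0.2, 0.1, 0.0]
width: 0.903
gripper_force: 0.0
```

```bash
python3 - <<'E'
from h import *
np.set_printoptions(precision=4,suppress=True)
b=snap('side','s5.png');o=cv2.imread('pics/s4.png')[:,:,::-1]
s=readout.sense();print(s['time'],s['ee_pos'],s['ft_force'],s['torque'],s['width'])
# lens blob before/after
for im in(o,b):
  i=im.astype(int);m=((i.min(2)>120)&(i[:,:,0]>i[:,:,1]+4)).astype(np.uint8);m[:,:225]=0;m[:,270:]=0;m[:155]=0;m[190:]=0
  n,l,st,c=cv2.connectedComponentsWithStats(m);k=1+st[1:,4].argmax();print(st[k],c[k])
# jar and colander in first views
t=cv2.imread('pics/t0.png');
A=cv2.resize(t[180:285,115:230],(438,400),interpolation=cv2.INTER_CUBIC)
B=cv2.resize(cv2.imread('pics/s0.png')[240:340,195:325],(520,400),interpolation=cv2.INTER_CUBIC)[:,80:440]
cv2.imwrite('pics/c5.png',np.hstack([A,B]))
E
```

```text
8.05 [ 0.5724 -0.1078  0.1716] [0.3792 0.1743 0.4542] [ 0.0111 -0.0071 -0.0383] 0.8997411773960495Traceback (most recent call last):
  File "<stdin>", line 8, in <module>
ValueError: attempt to get argmax of an empty sequence
```

```bash
python3 - <<'E'
from h import *
b=cv2.imread('pics/s5.png');t=cv2.imread('pics/t0.png')
rs=lambda x,w,h:cv2.resize(x,(w,h),interpolation=cv2.INTER_CUBIC)
A=rs(t[195:270,125:225],400,300)
B=rs(cv2.imread('pics/s0.png')[250:340,200:320],400,300)
C=rs(b[130:205,205:305],400,300)
D=rs(vision.snapshot('top')[100:190,235:355,::-1],400,300)
cv2.imwrite('pics/c5.png',np.vstack([np.hstack([A,B]),np.hstack([C,D])]))
E
```

```text
(no output)
```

View pics/c5.png

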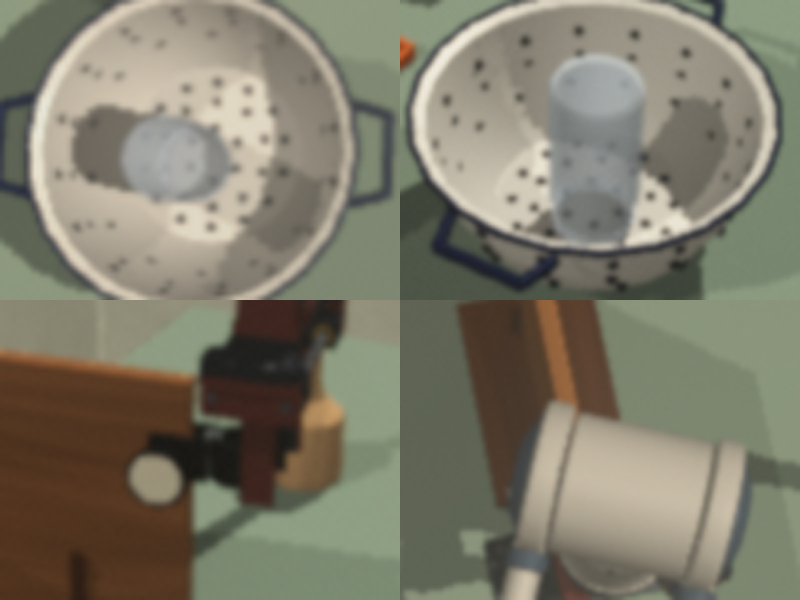

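The lamp is clipped on: lens at side px (244,174.4). The jar's upper disk is centred at top px (166,234.4) and side px (259,276).

```bash
python3 - <<'E'
from h import *
np.set_printoptions(precision=4,suppress=True)
t=(165.9,234.2);s=(259,276)
print(onz('top',[t],.135),onz('side',[s],.135),tri(t,s))
print('colander c',onz('top',[((30+357)/8+125-.4,231.5)],.1))
J=onz('top',[t],.135)[0]; print('mouth px',proj('top',[[J[0],J[1],.015]]),proj('side',[[J[0],J[1],.015]]))
o,d=rays('side',[(244.1,174.4)]);print('lens on x=.64', o+d[0]*((.187-o[2])/d[0,2]))
E
```

```text
[[0.4412 0.2515 0.135 ]] [[0.4411 0.2577 0.135 ]] (array([0.4423, 0.2529, 0.1303]), np.float64(0.001971071343695912))
colander c [[0.4502 0.2389 0.1   ]]
mouth px [[174.646  235.6821]] [[259.184  314.6203]]
lens on x=.64 [ 0.631  -0.0394  0.187 ]
```

Call:
carry_out --motion '[{"tx": 0, "ty": 0, "tz": 0.6, "wx": 0, "wy": 0, "wz": 0, "gripper": 0.1}, {"tx": 0, "ty": 0, "tz": 1.6, "wx": 0, "wy": 0, "wz": 0, "gripper": 0.1}, {"tx": 0, "ty": 0, "tz": 2.8, "wx": 0, "wy": 0, "wz": 0, "gripper": 0.1}, {"tx": -0.3, "ty": 0.8, "tz": 3.5, "wx": 0, "wy": 0, "wz": 0, "gripper": 0}, {"tx": -0.9, "ty": 2.6, "tz": 3.5, "wx": 0, "wy": 0, "wz": 0, "gripper": 0}, {"tx": -1.6, "ty": 4.5, "tz": 3.5, "wx": 0, "wy": 0, "wz": 0, "gripper": 0}, {"tx": -2.4, "ty": 6.4, "tz": 3.5, "wx": 0, "wy": 0, "wz": 0, "gripper": 0}, {"tx": -3.2, "ty": 8.2, "tz": 3.3, "wx": 0, "wy": 0, "wz": 0, "gripper": 0}, {"tx": -3.9, "ty": 9.9, "tz": 2.7, "wx": 0, "wy": 0, "wz": 0, "gripper": 0}, {"tx": -4.35, "ty": 12.0, "tz": 1.5, "wx": 0, "wy": 0, "wz": 0, "gripper": 0}]'

```text
time: 9.35
ee_pos: [0.4424, 0.2452, 0.224]
ee_rot: [[0.981, 0.192, 0.004], [0.192, -0.981, 0.002], [0.004, -0.001, -1.0]]
ft_force: [1.7, 0.7, 0.2]
width: 0.997
gripper_force: 0.0
```

```bash
python3 - <<'E'
from h import *
np.set_printoptions(precision=4,suppress=True)
a=snap('top','t6.png');b=snap('side','s6.png')
s=readout.sense();print(s['time'],s['ee_pos'],s['joints'])
rs=lambda x,w,h:cv2.resize(x,(w,h),interpolation=cv2.INTER_CUBIC)
A=rs(a[120:210,235:355],400,300);B=rs(b[140:200,205:285],400,300);C=rs(b[200:350,175:375],400,300);D=rs(a[170:305,100:280],400,300)
cv2.imwrite('pics/c6.png',np.vstack([np.hstack([A,B]),np.hstack([C,D])])[:,:,::-1])
E
```

```text
9.45 [0.4401 0.247  0.2188] [ 0.4424 -0.1613  1.484   0.0023  1.8244  1.814 ]
```

View pics/c6.png

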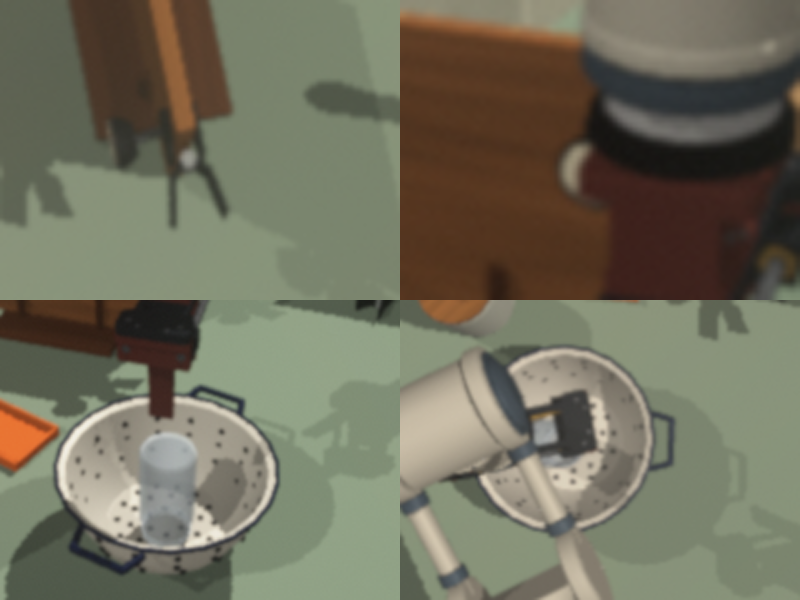

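The lamp is clipped on in line with the board: pin at top px (291.2,166.6), handles straddling the edge line. Next, descend on the jar and grip it.

Call:
carry_out --motion '[{"tx": 0.05, "ty": 0.18, "tz": 0, "wx": 0, "wy": 0, "wz": 0, "gripper": 0}, {"tx": 0.05, "ty": 0.18, "tz": -0.5, "wx": 0, "wy": 0, "wz": 0, "gripper": 0}, {"tx": 0.05, "ty": 0.18, "tz": -1.3, "wx": 0, "wy": 0, "wz": 0, "gripper": 0}, {"tx": 0.05, "ty": 0.18, "tz": -2.3, "wx": 0, "wy": 0, "wz": 0, "gripper": 0}, {"tx": 0.05, "ty": 0.18, "tz": -3.3, "wx": 0, "wy": 0, "wz": 0, "gripper": 0}, {"tx": 0.05, "ty": 0.18, "tz": -4.1, "wx": 0, "wy": 0, "wz": 0, "gripper": 0}, {"tx": 0.05, "ty": 0.18, "tz": -4.45, "wx": 0, "wy": 0, "wz": 0, "gripper": 0}, {"tx": 0.05, "ty": 0.18, "tz": -4.45, "wx": 0, "wy": 0, "wz": 0, "gripper": 0}, {"tx": 0.05, "ty": 0.18, "tz": -4.45, "wx": 0, "wy": 0, "wz": 0, "gripper": 0.2}, {"tx": 0.05, "ty": 0.18, "tz": -4.45, "wx": 0, "wy": 0, "wz": 0, "gripper": 0.4}]'

```text
time: 10.7
ee_pos: [0.4461, 0.2484, 0.09]
ee_rot: [[0.981, 0.192, 0.002], [0.191, -0.981, 0.001], [0.002, -0.001, -1.0]]
ft_force: [-0.2, 1.4, 1.4]
width: 0.812
gripper_force: 0.6
```

Call:
carry_out --motion '[{"tx": 0, "ty": 0, "tz": 0, "wx": 0, "wy": 0, "wz": 0, "gripper": 0.6}, {"tx": 0, "ty": 0, "tz": 0, "wx": 0, "wy": 0, "wz": 0, "gripper": 1}, {"tx": 0, "ty": 0, "tz": 0, "wx": 0, "wy": 0, "wz": 0, "gripper": 1}, {"tx": 0, "ty": 0, "tz": 0, "wx": 0, "wy": 0, "wz": 0, "gripper": 1}, {"tx": 0, "ty": 0, "tz": 0.5, "wx": 0, "wy": 0, "wz": 0, "gripper": 1}, {"tx": 0, "ty": 0, "tz": 1.3, "wx": 0, "wy": 0, "wz": 0, "gripper": 1}, {"tx": 0, "ty": 0, "tz": 2.3, "wx": 0, "wy": 0, "wz": 0, "gripper": 1}, {"tx": 0, "ty": 0, "tz": 3.3, "wx": 0, "wy": 0, "wz": 0, "gripper": 1}, {"tx": 0, "ty": 0, "tz": 4.3, "wx": 0, "wy": 0, "wz": 0, "gripper": 1}, {"tx": 0, "ty": 0, "tz": 5.3, "wx": 0, "wy": 0, "wz": 0, "gripper": 1}]'

```text
time: 11.95
ee_pos: [0.4452, 0.2475, 0.2485]
ee_rot: [[0.982, 0.191, -0.001], [0.191, -0.982, -0.001], [-0.001, 0.001, -1.0]]
ft_force: [-0.2, -0.1, -1.9]
width: 0.725
gripper_force: 29.4
```

```bash
python3 - <<'E'
from h import *
np.set_printoptions(precision=4,suppress=True)
print('pin',onz('top',[(291.2,166.6)],.2), 'handles mid',onz('top',[(235+199*.3,120+219*.3)],.2))
s=readout.sense();print(s['time'],s['ee_pos'],s['joints'],s['ft_force'],s['width'])
E
```

```text
pin [[ 0.616  -0.0992  0.2   ]] handles mid [[ 0.5641 -0.1075  0.2   ]]
11.95 [0.4452 0.2475 0.2485] [ 0.441  -0.1442  1.416  -0.0007  1.8712  1.8193] [-0.2223 -0.129  -1.9226] 0.7251317436881891
```

Jar held (1.9 N weight). Carry it over to the lamp, tipping on the way.

Call:
carry_out --motion '[{"tx": 0.3, "ty": -0.3, "tz": 0, "wx": 0, "wy": 0, "wz": 0, "gripper": 1}, {"tx": 1.0, "ty": -1.0, "tz": 0, "wx": -0.4, "wy": -0.08, "wz": 0, "gripper": 1}, {"tx": 1.8, "ty": -1.8, "tz": 0, "wx": -1.1, "wy": -0.21, "wz": 0, "gripper": 1}, {"tx": 2.6, "ty": -2.6, "tz": 0, "wx": -1.9, "wy": -0.37, "wz": 0, "gripper": 1}, {"tx": 3.4, "ty": -3.4, "tz": -0.2, "wx": -2.7, "wy": -0.52, "wz": 0, "gripper": 1}, {"tx": 4.2, "ty": -4.2, "tz": -0.5, "wx": -3.5, "wy": -0.68, "wz": 0, "gripper": 1}, {"tx": 4.9, "ty": -4.9, "tz": -0.9, "wx": -4.2, "wy": -0.81, "wz": 0, "gripper": 1}, {"tx": 5.35, "ty": -5.4, "tz": -1.3, "wx": -4.7, "wy": -0.91, "wz": 0, "gripper": 1}, {"tx": 5.55, "ty": -5.6, "tz": -1.6, "wx": -4.91, "wy": -0.95, "wz": 0, "gripper": 1}, {"tx": 5.57, "ty": -5.62, "tz": -1.63, "wx": -4.91, "wy": -0.95, "wz": 0, "gripper": 1}]'

```text
time: 13.2
ee_pos: [0.612, 0.0789, 0.1962]
ee_rot: [[0.982, 0.168, 0.091], [0.191, -0.85, -0.492], [-0.005, 0.5, -0.866]]
ft_force: [-0.0, -0.6, -1.2]
width: 0.727
gripper_force: 29.4
```

```bash
python3 - <<'E'
from h import *
np.set_printoptions(precision=4,suppress=True)
a=snap('top','t7.png');b=snap('side','s7.png')
s=readout.sense();print(s['time'],s['ee_pos'],s['ee_rot'],s['joints'],s['width'],s['gripper_force'],abs(s['dq']).max())
R=s['ee_rot'];m=s['ee_pos']+R@[-.0043,0,.015];print('mid',m,proj('side',[m,m-R[:,2]*.06,m+R[:,2]*.06,[.63,-.038,.188]]))
rs=lambda x,w,h:cv2.resize(x,(w,h),interpolation=cv2.INTER_CUBIC)
cv2.imwrite('pics/c7.png',np.hstack([rs(b[70:270,140:340],500,500),rs(a[90:210,215:287],300,500)])[:,:,::-1])
E
```

```text
13.3 [0.6124 0.0793 0.1987] [[ 0.9816  0.1662  0.0945]
 [ 0.1912 -0.8502 -0.4905]
 [-0.0012  0.4995 -0.8663]] [ 0.3545  0.1726  1.2669 -0.5264  1.7664  1.6449] 0.7266890295702995 29.41099315881729 0.015451380796228431
mid [0.6096 0.0712 0.1857] [[231.4498 194.9857]
 [227.2253 182.6811]
 [235.2712 206.1184]
 [244.1936 174.3729]]
```

View pics/c7.png

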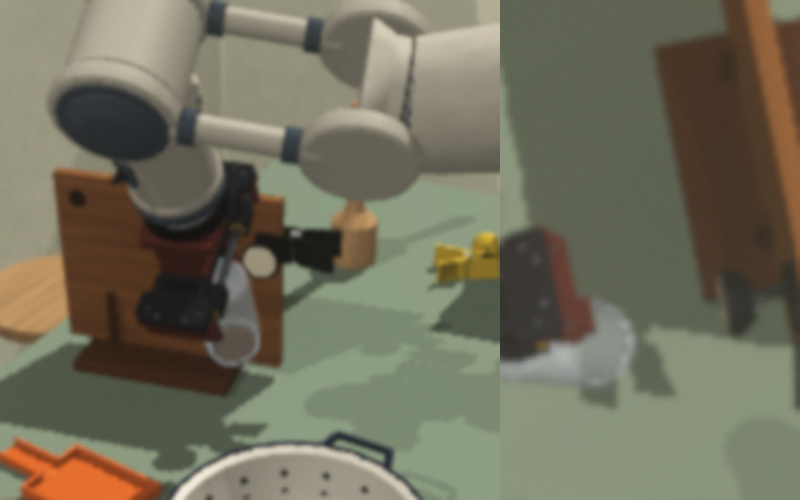

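The jar's mouth end is at side px (233,207) against a predicted (235,206), and the lens is unchanged at (244.8,174.8). Everything is in place. One settling call, then hand in.

Call:
carry_out --motion '[{"tx": 0, "ty": 0, "tz": 0, "wx": 0, "wy": 0, "wz": 0, "gripper": 1}, {"tx": 0, "ty": 0, "tz": 0, "wx": 0, "wy": 0, "wz": 0, "gripper": 1}, {"tx": 0, "ty": 0, "tz": 0, "wx": 0, "wy": 0, "wz": 0, "gripper": 1}, {"tx": 0, "ty": 0, "tz": 0, "wx": 0, "wy": 0, "wz": 0, "gripper": 1}, {"tx": 0, "ty": 0, "tz": 0, "wx": 0, "wy": 0, "wz": 0, "gripper": 1}, {"tx": 0, "ty": 0, "tz": 0, "wx": 0, "wy": 0, "wz": 0, "gripper": 1}, {"tx": 0, "ty": 0, "tz": 0, "wx": 0, "wy": 0, "wz": 0, "gripper": 1}, {"tx": 0, "ty": 0, "tz": 0, "wx": 0, "wy": 0, "wz": 0, "gripper": 1}, {"tx": 0, "ty": 0, "tz": 0, "wx": 0, "wy": 0, "wz": 0, "gripper": 1}, {"tx": 0, "ty": 0, "tz": 0, "wx": 0, "wy": 0, "wz": 0, "gripper": 1}]'

```text
time: 14.55
ee_pos: [0.6126, 0.0794, 0.1987]
ee_rot: [[0.982, 0.166, 0.095], [0.191, -0.85, -0.491], [-0.001, 0.5, -0.866]]
ft_force: [-0.5, -0.0, -1.2]
width: 0.724
gripper_force: 29.4
```

```bash
python3 -c "
from h import *
s=readout.sense();print(s['ee_pos'],s['width'],abs(s['dq']).max())
print(ticket.finish_job())"
```

```text
[0.61258563 0.07936647 0.1987127 ] 0.7243601754305694 0.001508978741387835
the job is handed in; nothing more can be done
None
```

I handed the job in at about 14.6 s: the lamp is clipped on the board's near edge by itself, and the jar is held still about 110 mm in front of its glass, mouth tipped about 30° towards it; no verdict came back.

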